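Put the pipe union away in the fittings drawer

ROBOT

A 6-joint arm with a two-finger parallel gripper is mounted at the origin on the work surface. World frame = base frame: x ahead of the robot, y to its left, z up, the work surface at z = 0. Lengths are in m, angles in degrees, forces in N, time in s.
With the tool pointing down it reaches from about 0.3 to 0.75 m from the base axis. Payload 8.5 kg.
Tool frame: the origin (TCP) lies midway between the tips of the shut fingers; the grasp point (between the pads) lies grasp_offset behind it (grasp_offset is the distance from the TCP to the grasp point, in m); z points along the fingers, y is the line along which they close (so a half turn about z gives the same grasp; the last joint's range is limited). The gripper opens to 85 mm and grips with 20 to 120 N. Pads are 22 mm wide; open, the fingers measure 114 mm over their backs; the gripper's body (76 mm by 85 mm) begins 54 mm behind the grasp point. The pads swing forward as they close: fully open they stand 13 mm farther back than shut.
Start: joints at [52.179, 21.807, 74.336, -0, 83.858, -12.336], TCP at [0.237, 0.496, 0.231] pointing down, gripper open.
Joint ranges: [-178.18, 178.18], [-50.72, 133.34], [12.68, 142.11], [-81.47, 261.47], [9.98, 163.14], [-165.26, 165.26]. Speed limits (degrees/s): [136.94, 136.94, 180, 180, 180, 180].

INTERFACE

Orientations are given as a 3x3 rotation matrix whose columns are the frame's x, y, z axes.
In Python, from rig import observe, get_image, camera_params, close_job, grasp_offset gives the robot as it stands.
- The arm moves only by the shell command python3 -m handwheel 'ROWS' [OPENING] [FORCE]. ROWS is JSON, a list of rows, each a list of 2 entries, a list of its own where there are three numbers: the shift along the tool's x, y, z as a fraction of full scale, then the turn, a rotation vector about the tool's x, y, z as a fraction of full scale. In form: [[[dx, dy, dz], [ax, ay, az]], ...]. A call has 1 to 10 rows; each row is the pose to reach, as a shift and turn from the pose commanded when the call began, along the tool's axes at that moment, turning the shorter way round; what a row does not reach only later rows make up. Full scale, the value 1, is 0.5 m for a shift and pi rad for a turn. A row lasts 1/10 s, in which the tool goes at most 50 mm and 8.59 degrees, less where a joint would pass 70% of its speed; a pose out of reach is approached as far as the arm can. A call with a number of a shift or a turn outside -1 to 1 is refused whole. A call with a gripper value outside its range is refused whole. OPENING is the opening, from 0 (shut) to 1 (fully open), set as the call begins (- or left out, the last holds). The fingers move at their own pace and stop on an object; FORCE is the grip in N (left out, the last holds). Time passes only in rows, so rows that repeat a pose let the fingers close. It gives the time, the measured TCP pose, the force, the opening and the grip force at its end, in the units of the state.
- observe(): the state, without advancing time (a new reading comes with each control period).
- get_image(name): name is "scene" or "side" or "wrist"; returns (picture, depth): 420x560x3 uint8, red, green, blue; 420x560 float32, m along the optical axis (not along the pixel's ray), 0 where there is no reading.
- camera_params(name): a dict with "K" (3x3 intrinsics, pixels), "R" (3x3) and "t" (3): a world point X has camera coordinates R X + t. Camera axes: x right, y down, z forward; pixel columns grow to the right and rows downward; lengths in m; the calibration is good to about 2 mm. A picture is of the moment at which its call begins: read the wrist's pose just before it. camera_params takes no time and is no camera call; for the wrist camera it gives the pose at the moment of the call.
- close_job(): hands the job in; it is judged then, once.
The state is a dict: "time_s": time; "q": joint angles; "qvel": joint speeds; "joint_efforts": joint torques, N m; "position": TCP position; "tool_rot": TCP orientation; "ft_force": force on the tool from outside, world axes, zero at the start; "wrist_torque": the same for the moment, N m; "grip_width": finger opening in m; "gripper_force": force on a finger pad.
Only numpy, scipy, OpenCV 4.12 (cv2) and the standard library are available. Lean on these libraries where they do the work, as an engineer would, in place of code of your own. Each camera call takes 0.05 s, during which the arm holds its last target. There are 200 camera calls.

TASK

Put the straight pipe union that lies on the firebrick away: pull the top drawer of the grey cabinet out to its stop, lay the union gently (not dropped) flat on the floor of the compartment that already holds a straight union like it, not the one with the elbow, and then push the drawer fully home. Both fittings already in the drawer stay in their own compartments, and the loose things on the bench stay where they are.

Things in the scene. Friction and masses are not known exactly. Their poses are not given: they have to be found in the camera images.
- drawer (a joint): Opening of the cabinet's top drawer in m: 0 fully home, 0.170 at its stop. It slides stiffly (some 2 to 3 N) and stays where it is left; it may start slightly ajar.
- drawer_handle (a point): Middle of the top drawer's handle: a level steel bar 120 mm long and 12 mm thick, 40 mm in front of the drawer's face (34 mm clear gap behind it), 35 mm below the cabinet's top and 20 mm below the upper edge of the drawer's face. Moves with the drawer. Axes: x points into the cabinet (the drawer opens along -x), y along the bar, z up.
- drawer_floor (a point): Centre of the upper face of the top drawer's floor; moves with it, axes as for the handle. Inside x runs -106 to +106 mm; a 6 mm wall along y = 0 parts two compartments, 146 mm wide, centred at y = +76 and -76 mm. Side and dividing walls rise 49 mm above the floor, the front 64 mm (outside at x = -127 mm). At the stop, x = -106 to +57 mm is open from above.
- cabinet: Grey steel bench cabinet, fixed, 260 mm deep (x), 340 mm wide (y), 175 mm high; origin at the centre of its underside, x from the drawer front to the back. The lower drawer is locked. A low black tray (25 mm high) stands on the rear half of its top.
- brick: Cream firebrick, fixed, 230 x 114 mm and 64 mm high (x, y, z), origin at the centre of its underside.
- union: The straight union to be put away: copper tube, 22 mm in diameter, with a brass hex nut (36 mm across flats, 24 mm long) at each end, 110 mm overall along its x axis, 62 mm of bare tube between the nuts, 0.3 kg, resting on flats of its nuts on the firebrick. Origin below its middle, on the lower flats; the tube's axis is 18 mm above.
- union_center (a point): Centre of the straight union to be put away, on the tube's axis.
- stored_union_center (a point): Centre of a like straight union that lies crosswise in one compartment of the drawer (left or right varies), tube axis 18 mm above the drawer's floor.
- stored_elbow_center (a point): A right-angled elbow in the other compartment of the drawer: copper tube, 22 mm in diameter, with a brass hex nut (36 mm across flats, 24 mm long) at each end; some 105 x 95 mm; the point is in the middle of its outline, 18 mm above the drawer's floor.
- bench_elbow: Another such elbow, 105 x 95 mm and 36 mm high, loose on the bench at the far side of the brick from the cabinet; not to be moved. Origin at the middle of its outline, on the bench.
- flux_jar: Jar, 64 mm in diameter and 75 mm high, loose on the bench; not to be moved. Origin at the centre of its underside.
- wire_brush: Hand brush lying on the bench, loose; not to be moved. Origin at its middle, on the bench, x along it.
- spanner: Spanner lying on the bench, loose; not to be moved. Origin at its middle, on the bench, x along it.
- can: Can, 66 mm in diameter and 120 mm high, loose on the bench; not to be moved. Origin at the centre of its underside.
There are look-alikes about, which are no part of the job. Leave any pink look-alike of the union alone.

How it is judged (in metres and radians):
On the way, in this order (a step that is already met when the one before it is completed fails the run):
1. the top drawer is pulled out to its stop (opening over 164 mm) (value of joint drawer above 0.164 m), for 0.2 s.
2. the union lies flat on the drawer's floor, in the compartment of the stored union, let go and at rest (((y of union_center in the frame of drawer_floor between 0.006 and 0.15 m and x of union_center in the frame of drawer_floor between -0.11 and 0.11 m and z of union_center in the frame of drawer_floor between 0.006 and 0.026 m and y of stored_union_center in the frame of drawer_floor between 0.006 and 0.15 m and x of stored_union_center in the frame of drawer_floor between -0.11 and 0.11 m and z of stored_union_center in the frame of drawer_floor between 0.006 and 0.026 m) or (y of union_center in the frame of drawer_floor between -0.15 and -0.006 m and x of union_center in the frame of drawer_floor between -0.11 and 0.11 m and z of union_center in the frame of drawer_floor between 0.006 and 0.026 m and y of stored_union_center in the frame of drawer_floor between -0.15 and -0.006 m and x of stored_union_center in the frame of drawer_floor between -0.11 and 0.11 m and z of stored_union_center in the frame of drawer_floor between 0.006 and 0.026 m)) and angle between union's own x axis and vertical between 1.42 and 1.72 rad and contact force between the fingers and union below 0.05 N and linear speed of union below 0.03 m/s), for 0.3 s.
At the end, for the whole second after the job is handed in: The drawer is home (opening under 6 mm) and still; the union lies flat (within 0.15 rad) on the drawer's floor in the same compartment as the stored union, released and at rest; the stored elbow lies on the floor of the other compartment (all of step 2 and value of joint drawer below 0.006 m and ((y of stored_elbow_center in the frame of drawer_floor between 0.006 and 0.15 m and x of stored_elbow_center in the frame of drawer_floor between -0.11 and 0.11 m and z of stored_elbow_center in the frame of drawer_floor between 0.006 and 0.03 m and y of stored_union_center in the frame of drawer_floor below 0 m) or (y of stored_elbow_center in the frame of drawer_floor between -0.15 and -0.006 m and x of stored_elbow_center in the frame of drawer_floor between -0.11 and 0.11 m and z of stored_elbow_center in the frame of drawer_floor between 0.006 and 0.03 m and y of stored_union_center in the frame of drawer_floor above 0 m)) and velocity of joint drawer below 0.01 m/s); the robot touches nothing.
It fails at once if the union is dropped or thrown into the drawer (faster than 0.7 m/s inside it) (x of union_center in the frame of drawer_floor between -0.11 and 0.11 m and y of union_center in the frame of drawer_floor between -0.15 and 0.15 m and z of union_center in the frame of drawer_floor below 0.09 m and linear speed of union above 0.7 m/s).
It fails at once if a loose thing on the bench is moved by more than 30 mm (distance of any of bench_elbow, flux_jar, wire_brush, spanner, can from where it was at the start of the episode above 0.03 m).
It also fails if it takes over 69 s, if anything falls off the work surface, if the arm or the gripper's body presses on something with over 40 N, if the wrist force passes 120 N, or if a joint passes its speed limit or range.

## Working session

There is one attempt and no reset: what is moved stays moved. The work goes in short steps, Python scripts to look and compute and a shell command to move; the robot and the scene stay as the last step left them, time stands still between calls to the robot, and variables do not carry over. Pictures are saved under pics/ and viewed, at most 10 in all, crops included, and the job is handed in when it is done.

```bash
ls; mkdir -p pics; python3 - <<'E'
from rig import *
import cv2,numpy as np
print(observe()); print(grasp_offset() if callable(grasp_offset) else grasp_offset)
for n in ("scene","side"):
    im,d=get_image(n); cv2.imwrite(f"pics/{n}0.png",im[:,:,::-1]); np.save(f"pics/{n}0.npy",d)
    p=camera_params(n); print(n,p)
E
```

```text
pics
{'time_s': 0.0, 'q': array([ 5.21784165e+01,  2.18419555e+01,  7.43873625e+01,  3.90504455e-04,
        8.38600395e+01, -1.23367666e+01]), 'qvel': array([-0.00320222,  0.03420043,  0.01365329,  0.04558316, -0.07413439,
        0.08528652]), 'joint_efforts': array([ 9.80403493e-04, -4.48467743e+01, -2.31280696e+01, -1.55252287e-04,
        4.85447745e-03,  2.84683082e-06]), 'position': array([0.2364597 , 0.49622414, 0.23068739]), 'tool_rot': array([[-9.02698856e-01,  4.30271833e-01, -9.61695908e-04],
       [ 4.30272773e-01,  9.02698085e-01, -1.22779604e-03],
       [ 3.39835004e-04, -1.52212164e-03, -9.99998784e-01]]), 'ft_force': array([-0.56498098,  0.6613693 ,  1.18093576]), 'wrist_torque': array([-0.02130996,  0.01185868,  0.02975445]), 'gripper_force': 0.0, 'grip_width': 0.08539223870728063}
0.0187
scene {'K': array([[439.64900516,   0.        , 279.27502953],
       [  0.        , 439.64900516, 211.69816615],
       [  0.        ,   0.        ,   1.        ]]), 'R': array([[ 0.11333007,  0.9935553 ,  0.00203875],
       [ 0.8660657 , -0.09778191, -0.49027431],
       [-0.48691529,  0.05732852, -0.8715658 ]]), 't': array([-0.09608579, -0.4721973 ,  1.71931055])}
side {'K': array([[457.9569706 ,   0.        , 274.50204132],
       [  0.        , 457.9569706 , 210.16099082],
       [  0.        ,   0.        ,   1.        ]]), 'R': array([[ 0.79294024, -0.60913302, -0.0142389 ],
       [-0.47312633, -0.60083174, -0.64432344],
       [ 0.3839235 ,  0.51764678, -0.76462053]]), 't': array([-0.45033762,  0.39711891,  1.53462685])}
```

View pics/scene0.png

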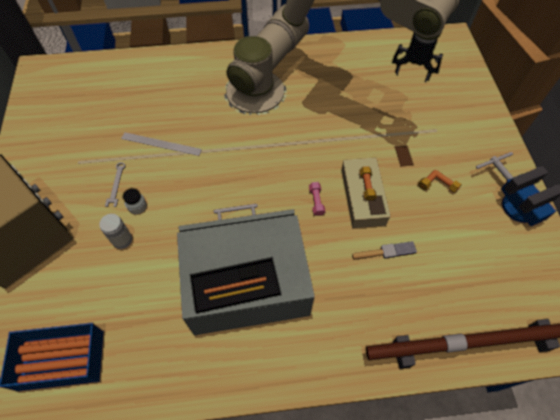

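View pics/side0.png

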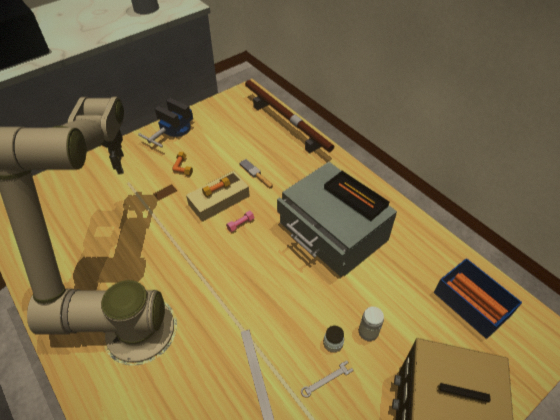

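The scene view shows the cabinet with its handle bar at (236,209) facing the robot, the union at (368,182) on the brick, and the pink look-alike at (317,198). In the side view the union is at (215,187) and the handle at (302,238). Next I'll turn these into point clouds.

```bash
cat > h.py <<'E'
import numpy as np,cv2
from rig import *
def cloud(d,p):
    v,u=np.mgrid[:d.shape[0],:d.shape[1]]
    c=np.stack([(u-p["K"][0,2])/p["K"][0,0]*d,(v-p["K"][1,2])/p["K"][1,1]*d,d],-1)
    X=(c-p["t"])@p["R"]; X[d==0]=np.nan
    return X
def rect(P):
    (c,s,a)=cv2.minAreaRect((P[:,:2]*1000).astype(np.float32)); return np.round(c,1),np.round(s,1),round(a,2)
E
python3 - <<'E'
from h import *
for n in ("scene","side"):
    im=cv2.imread(f"pics/{n}0.png").astype(int); X=cloud(np.load(f"pics/{n}0.npy"),camera_params(n))
    x,y,z=X[...,0],X[...,1],X[...,2]
    def seg(m,name,er=0):
        m=m.astype(np.uint8)
        k,l,st,_=cv2.connectedComponentsWithStats(m)
        for i in range(1,k):
            if st[i,4]>25:
                P=X[l==i]; print(n,name,st[i],np.round(P.mean(0),4),"zmed/max",np.round(np.percentile(P[:,2],[5,50,95]),4),rect(P))
    reg=(x>.2)&(x<.95)&(y>-.35)&(y<.6)
    seg(reg&(z>.168)&(z<.182)&(x>.4),"cabtop")
    seg(reg&(z>.055)&(z<.07)&(y>.1)&(x<.7),"bricktop")
    b,g,r=im[...,0],im[...,1],im[...,2]
    seg(reg&(z>.07)&(z<.115)&(y>.12)&(x<.7)&(r-b>60),"union")
    seg(reg&(z>.12)&(z<.15)&(y<.12)&(x<.6),"handle")
    seg(reg&(z>.01)&(z<.06)&(r-b>40)&(r-g>50),"benchelbow/pink")
E
```

```text
scene cabtop [ 177  215  138  105 7487] [ 0.7779 -0.0821  0.176 ] zmed/max [0.1724 0.176  0.1796] (array([792.5, -91.8]), array([248.2, 340.3]), 3.11)
scene cabtop [ 193  261   86   48 1660] [ 0.8526 -0.1214  0.1794] zmed/max [0.1765 0.1796 0.1817] (array([ 850. , -116.2]), array([ 86.5, 212.6]), 6.17)
scene bricktop [ 343  158   48   63 1760] [0.5354 0.315  0.0648] zmed/max [0.0603 0.065  0.0688] (array([525.2, 319.2]), array([115.7, 234.1]), 88.38)
scene union [360 166  16  31 264] [0.5217 0.3192 0.0954] zmed/max [0.0854 0.0953 0.1037] (array([523.4, 320.4]), array([ 35.5, 114. ]), 86.59)
scene benchelbow/pink [427 170  18  11 104] [0.4836 0.5742 0.028 ] zmed/max [0.022  0.0281 0.0339] (array([482.6, 569. ]), array([42.9, 60.7]), 0.27)
scene benchelbow/pink [309 183  16  30 204] [0.5252 0.159  0.0305] zmed/max [0.0218 0.03   0.0398] (array([525.3, 160.7]), array([ 37. , 106.5]), 89.64)
side cabtop [ 282  162  115   87 3440] [ 0.7555 -0.1022  0.1738] zmed/max [0.1694 0.1737 0.1787] (array([787.6, -94. ]), array([251.2, 344.1]), 3.4)
side cabtop [328 175  58  41 676] [ 0.8636 -0.1166  0.1775] zmed/max [0.1727 0.1777 0.1813] (array([ 860.9, -110. ]), array([ 85.6, 207.6]), 6.74)
side bricktop [ 186  171   63   43 1001] [0.5126 0.3076 0.0626] zmed/max [0.0568 0.0626 0.068 ] (array([520. , 316.6]), array([125.9, 232. ]), 88.83)
side union [202 177  29  19 183] [0.5181 0.3141 0.0922] zmed/max [0.0808 0.0929 0.1026] (array([518.5, 320.2]), array([ 46.8, 111.5]), 87.72)
side handle [286 224  26  24  91] [ 0.5952 -0.1013  0.1428] zmed/max [0.1359 0.1431 0.1485] (array([ 594.4, -104.8]), array([ 11.7, 129.3]), 0.38)
side benchelbow/pink [173 161  12  11  64] [0.4761 0.5706 0.026 ] zmed/max [0.0197 0.0258 0.0337] (array([476. , 567.7]), array([67.9, 43. ]), 80.74)
side benchelbow/pink [227 211  28  20 180] [0.5206 0.1545 0.0283] zmed/max [0.0175 0.0278 0.0391] (array([519.8, 155.5]), array([110.5,  34.8]), 0.52)
```

```bash
cat >> h.py <<'E'
from scipy.spatial.transform import Rotation as Ro
def go(p,yaw,s=None):
    """shift/turn fractions to TCP p with tool down, tool y at world angle yaw (deg)"""
    s=s or observe(); a=np.radians(yaw)
    y=np.array([np.cos(a),np.sin(a),0]); z=np.array([0,0,-1.]); T=np.stack([np.cross(y,z),y,z],1)
    R=s["tool_rot"]
    print("row",np.round(R.T@(np.array(p)-s["position"])/.5,4),np.round(Ro.from_matrix(R.T@T).as_rotvec()/np.pi,4))
E
python3 - <<'E'
from h import *
go([.50,-.10,.30],3.2)
p=camera_params("wrist");s=observe()
c=-p["R"].T@p["t"]; print("cam in tool",s["tool_rot"].T@(c-s["position"]),"\n",s["tool_rot"].T@p["R"].T, p["K"][0,0])
E
```

```text
row [-0.9888 -0.8499 -0.1376] [-4.000e-04  1.000e-04  3.406e-01]
cam in tool [ 0.07374019 -0.00139224 -0.14209698] 
 [[ 3.66009009e-04 -9.58673896e-01 -2.84506989e-01]
 [ 9.99999914e-01  4.06868858e-04 -8.45166441e-05]
 [ 1.96780934e-04 -2.84506933e-01  9.58673962e-01]] 362.5181609806656
```

```bash
python3 -m handwheel '[[[-0.989,-0.85,-0.138],[0,0,0.341]],[[-0.989,-0.85,-0.138],[0,0,0.341]],[[-0.989,-0.85,-0.138],[0,0,0.341]],[[-0.989,-0.85,-0.138],[0,0,0.341]],[[-0.989,-0.85,-0.138],[0,0,0.341]],[[-0.989,-0.85,-0.138],[0,0,0.341]],[[-0.989,-0.85,-0.138],[0,0,0.341]],[[-0.989,-0.85,-0.138],[0,0,0.341]],[[-0.989,-0.85,-0.138],[0,0,0.341]],[[-0.989,-0.85,-0.138],[0,0,0.341]]]' 0.5
python3 - <<'E'
from h import *
go([.50,-.10,.30],3.2)
E
```

```text
time_s: 1.1
position: [0.4378, 0.0396, 0.2841]
tool_rot: [[-0.054, 0.999, -0.0], [0.999, 0.054, 0.0], [0.0, -0.0, -1.0]]
ft_force: [0.5, 0.5, -0.3]
grip_width: 0.0427
gripper_force: 0.0
row [-0.2856  0.109  -0.0319] [-0.0001 -0.0001 -0.0005]
```

```bash
python3 -m handwheel '[[[-0.286,0.109,-0.032],[0,0,0]],[[-0.286,0.109,-0.032],[0,0,0]],[[-0.286,0.109,-0.032],[0,0,0]],[[-0.286,0.109,-0.032],[0,0,0]],[[-0.286,0.109,-0.032],[0,0,0]]]'
python3 - <<'E'
from h import *
p=camera_params("wrist"); im,d=get_image("wrist"); cv2.imwrite("pics/w1.png",im[:,:,::-1]); np.save("pics/w1.npy",d)
X=cloud(d,p); z=X[...,2]
m=((z>.12)&(z<.152)&(X[...,0]<.64)).astype(np.uint8); k,l,st,_=cv2.connectedComponentsWithStats(m)
for i in range(1,k):
    if st[i,4]>60:
        P=X[l==i]; print(st[i],np.round(P.mean(0),4),np.percentile(P[:,2],[5,50,95]),rect(P))
E
```

```text
time_s: 1.6
position: [0.4999, -0.099, 0.2992]
tool_rot: [[-0.053, 0.999, -0.001], [0.999, 0.053, 0.001], [0.001, -0.001, -1.0]]
ft_force: [-0.2, 1.2, -0.3]
grip_width: 0.0429
gripper_force: 0.0
[ 375    0   95  277 7229] [ 0.6212 -0.0576  0.1397] [0.1232168  0.14279931 0.14952931] (array([612.9, -54. ]), array([ 47.6, 227.7]), 2.9)
```

View pics/w1.png

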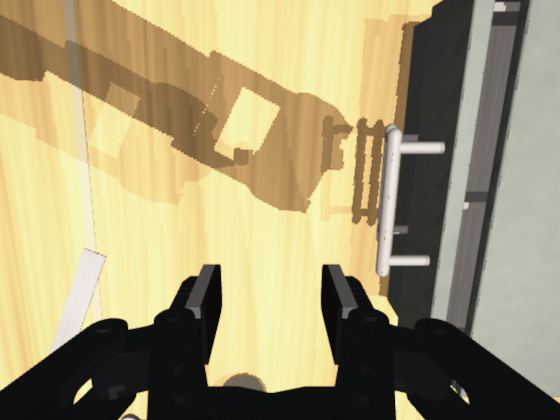

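The wrist picture shows the handle bar from (395,128) to (382,275). The drawer is slightly ajar, with its face edge around columns 440–480.

```bash
python3 - <<'E'
from h import *
im=cv2.imread("pics/w1.png").astype(int); d=np.load("pics/w1.npy"); X=cloud(d,camera_params("wrist"))
Q=[]
for v in range(134,272,3):
    c=int(round(394.5+(v-134)*(383.5-394.5)/(272-134)))
    P=X[v,c-9:c+10]; P=P[(P[:,2]>.12)&(P[:,2]<.16)]
    if len(P): Q.append(np.r_[np.median(P,0),P[:,2].max(),P[:,0].min(),P[:,0].max()])
Q=np.array(Q); print(np.round(Q[::6],4)); f=np.polyfit(Q[:,1],Q[:,0],1); print("yaw",-np.degrees(np.arctan(f[0])))
P=X[(X[...,2]>.171)&(X[...,2]<.18)]; print("cab front edge z",np.median(P[:,2]))
for v in (150,200,250): print("edges",[ (int(c),np.round(X[v,c],3)) for c in range(420,540,12)])
v,u=np.mgrid[:420,:560]
m=(X[...,2]>.12)&(X[...,2]<.155)&(abs(u-(394.5+(v-134)*(-11)/138))<10)&(v>120)&(v<282); print(rect(X[m]),X[m].mean(0))
go([.595,-.102,.25],3.2)
E
```

```text
[[ 0.5928 -0.0412  0.1442  0.1468  0.5885  0.5994]
 [ 0.5942 -0.0554  0.1442  0.1465  0.5896  0.6023]
 [ 0.5945 -0.0701  0.1445  0.1466  0.5904  0.6013]
 [ 0.5956 -0.0852  0.1444  0.146   0.5907  0.6015]
 [ 0.5959 -0.1007  0.1447  0.146   0.5919  0.6021]
 [ 0.597  -0.1168  0.1449  0.1472  0.5926  0.6031]
 [ 0.5979 -0.1335  0.1444  0.146   0.5941  0.605 ]
 [ 0.6009 -0.1502  0.1442  0.1459  0.5951  0.6089]]
yaw 3.4227905124224365
cab front edge z 0.17453914929025421
edges [(420, array([ 0.616, -0.053,  0.144])), (432, array([ 0.626, -0.052,  0.144])), (444, array([ 0.635, -0.052,  0.146])), (456, array([ 0.638, -0.05 ,  0.158])), (468, array([ 0.647, -0.049,  0.159])), (480, array([ 0.693, -0.054,  0.095])), (492, array([ 0.704, -0.053,  0.095])), (504, array([ 0.666, -0.047,  0.173])), (516, array([ 0.674, -0.046,  0.175])), (528, array([ 0.682, -0.046,  0.174]))]
edges [(420, array([ 0.638, -0.102,  0.11 ])), (432, array([ 0.638, -0.096,  0.134])), (444, array([ 0.638, -0.09 ,  0.156])), (456, array([ 0.645, -0.089,  0.16 ])), (468, array([ 0.671, -0.095,  0.131])), (480, array([ 0.681, -0.094,  0.132])), (492, array([ 0.666, -0.085,  0.172])), (504, array([ 0.674, -0.084,  0.174])), (516, array([ 0.682, -0.083,  0.175])), (528, array([ 0.691, -0.082,  0.176]))]
edges [(420, array([ 0.641, -0.147,  0.123])), (432, array([ 0.64 , -0.138,  0.147])), (444, array([ 0.644, -0.132,  0.16 ])), (456, array([ 0.69 , -0.156,  0.095])), (468, array([ 0.703, -0.155,  0.095])), (480, array([ 0.668, -0.127,  0.169])), (492, array([ 0.674, -0.125,  0.174])), (504, array([ 0.684, -0.124,  0.174])), (516, array([ 0.693, -0.123,  0.175])), (528, array([ 0.703, -0.123,  0.174]))]
(array([ 599.8, -101.8]), array([ 16.7, 130.9]), 3.31) [ 0.59673721 -0.09811806  0.14405429]
row [-0.0188  0.1904  0.0987] [-0.0004 -0.0003 -0.0005]
```

```bash
python3 -m handwheel '[[[-0.011,0.194,0.1],[0,0,0]],[[-0.011,0.194,0.1],[0,0,0]],[[-0.011,0.194,0.1],[0,0,0]],[[-0.011,0.194,0.18],[0,0,0]],[[-0.011,0.194,0.26],[0,0,0]],[[-0.011,0.194,0.31],[0,0,0]],[[-0.011,0.194,0.34],[0,0,0]],[[-0.011,0.194,0.358],[0,0,0]],[[-0.011,0.194,0.358],[0,0,0]]]' 0.42 && python3 -m handwheel '[[[0,0,0],[0,0,0]],[[0,0,0],[0,0,0]],[[0,0,0],[0,0,0]],[[0,0,0],[0,0,0]],[[0,0,0],[0,0,0]]]' 0 60
```

```text
time_s: 2.55
position: [0.5964, -0.0972, 0.1207]
tool_rot: [[-0.056, 0.998, -0.001], [0.998, 0.056, 0.001], [0.001, -0.001, -1.0]]
ft_force: [0.5, -0.2, 1.2]
grip_width: 0.0359
gripper_force: 0.0
time_s: 3.05
position: [0.5975, -0.0982, 0.1225]
tool_rot: [[-0.055, 0.998, 0.003], [0.998, 0.055, -0.0], [-0.001, 0.003, -1.0]]
ft_force: [-0.6, 2.7, 6.3]
grip_width: 0.0101
gripper_force: 58.5
```

```bash
python3 -m handwheel '[[[0,-0.03,0],[0,0,0]],[[0,-0.07,0],[0,0,0]],[[0,-0.11,0],[0,0,0]],[[0,-0.15,0],[0,0,0]],[[0,-0.19,0],[0,0,0]],[[0,-0.23,0],[0,0,0]],[[0,-0.26,0],[0,0,0]],[[0,-0.275,0],[0,0,0]],[[0,-0.285,0],[0,0,0]],[[0,-0.285,0],[0,0,0]]]' && python3 -m handwheel '[[[0,-0.005,0],[0,0,0]],[[0,-0.01,0],[0,0,0]],[[0,-0.012,0],[0,0,0]],[[0,-0.012,0],[0,0,0]]]'
```

```text
time_s: 4.05
position: [0.4547, -0.1061, 0.1225]
tool_rot: [[-0.054, 0.999, 0.002], [0.999, 0.054, -0.001], [-0.001, 0.002, -1.0]]
ft_force: [-1.1, 4.2, 9.9]
grip_width: 0.0099
gripper_force: 60.3
time_s: 4.45
position: [0.4494, -0.1064, 0.1225]
tool_rot: [[-0.055, 0.999, 0.003], [0.999, 0.055, -0.001], [-0.001, 0.003, -1.0]]
ft_force: [-0.8, 3.8, 9.7]
grip_width: 0.0099
gripper_force: 60.3
```

```bash
python3 -m handwheel '[[[0,-0.005,0],[0,0,0]],[[0,-0.01,0],[0,0,0]],[[0,-0.015,0],[0,0,0]],[[0,-0.015,0],[0,0,0]]]';python3 -m handwheel '[[[0,-0.005,0],[0,0,0]],[[0,-0.01,0],[0,0,0]],[[0,-0.01,0],[0,0,0]]]'
```

```text
time_s: 4.85
position: [0.4446, -0.1067, 0.1225]
tool_rot: [[-0.054, 0.999, 0.01], [0.999, 0.054, -0.0], [-0.001, 0.01, -1.0]]
ft_force: [15.4, 8.0, 0.4]
grip_width: 0.0097
gripper_force: 59.6
time_s: 5.15
position: [0.4446, -0.1068, 0.1226]
tool_rot: [[-0.052, 0.998, 0.022], [0.999, 0.052, 0.0], [-0.001, 0.022, -1.0]]
ft_force: [43.0, 15.9, -17.3]
grip_width: 0.01
gripper_force: 58.8
```

```bash
python3 -m handwheel '[[[0,0.013,0],[0,0,0]],[[0,0.013,0],[0,0,0]]]' && python3 -m handwheel '[[[0,0,0],[0,0,0]],[[0,0,0],[0,0,0]],[[0,0,-0.04],[0,0,0]],[[0,0,-0.1],[0,0,0]],[[0,0,-0.2],[0,0,0]],[[-0.06,0.12,-0.3],[0,0,0]],[[-0.12,0.23,-0.4],[0,0,0]],[[-0.12,0.23,-0.5],[0,0,0]],[[-0.12,0.23,-0.5],[0,0,0]]]' 0.42
python3 - <<'E'
from h import *
p=camera_params("wrist"); im,d=get_image("wrist"); cv2.imwrite("pics/w2.png",im[:,:,::-1]); np.save("pics/w2.npy",d); np.savez("pics/w2p.npz",**p)
E
```

```text
time_s: 5.35
position: [0.4446, -0.1067, 0.1225]
tool_rot: [[-0.055, 0.998, 0.005], [0.998, 0.055, -0.001], [-0.001, 0.005, -1.0]]
ft_force: [6.4, 5.4, 7.7]
grip_width: 0.0097
gripper_force: 61.2
time_s: 6.25
position: [0.56, -0.1604, 0.3702]
tool_rot: [[-0.054, 0.999, -0.001], [0.999, 0.054, 0.0], [0.0, -0.001, -1.0]]
ft_force: [0.7, -0.2, 1.0]
grip_width: 0.0362
gripper_force: 0.0
```

View pics/w2.png

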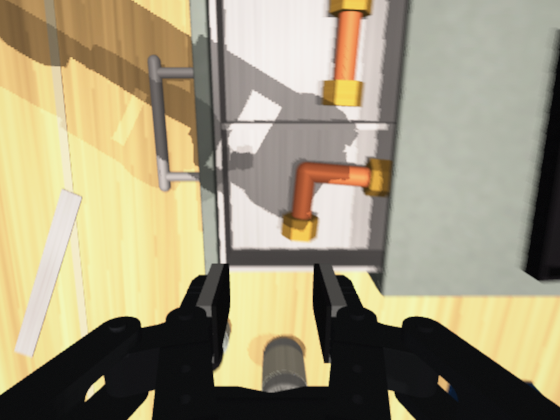

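The stored union is in the +y compartment, from (350,5) to (343,95), towards the rear. The elbow is in the −y compartment. There is free floor in front of the stored union, columns 225–320.

```bash
python3 - <<'E'
from h import *
p=np.load("pics/w2p.npz"); d=np.load("pics/w2.npy"); im=cv2.imread("pics/w2.png").astype(int); X=cloud(d,p)
b,r=im[...,0],im[...,2]; x,y,z=[X[...,i] for i in range(3)]
m=((z>.1)&(z<.14)&(r-b>60)&(x>.47)).astype(np.uint8); k,l,st,_=cv2.connectedComponentsWithStats(m)
for i in range(1,k):
    if st[i,4]>100: P=X[l==i]; print(st[i],np.round(P.mean(0),4),rect(P),np.percentile(P[:,2],95))
print("floor",np.median(z[30:110,235:320]))
for v in (40,100): print([(int(c),np.round(X[v,c],3).tolist()) for c in (195,203,208,212,216,222,230,318,326,334,342,358,370,380,388,394,400,406)])
print("divider",[np.round(X[rr,270],3).tolist() for rr in (115,119,122,125,129)])
m=(z>.12)&(z<.155)&(x<.46); P=X[m&(y>-.2)&(y<0)&(x>.42)]; print("bar",rect(P),P.mean(0))
E
```

```text
[ 323    0   48  106 2729] [ 0.6241 -0.0352  0.1251] (array([625.7, -32.7]), array([40.1, 98.2]), 0.51) 0.132012896726727
[ 282  159  107   81 3264] [ 0.621  -0.1729  0.1247] (array([ 629.2, -183.6]), array([118.9,  85.9]), 6.15) 0.13192039892313276
floor nan
[(195, [0.484, -0.035, 0.161]), (203, [0.49, -0.035, 0.159]), (208, [0.493, -0.033, 0.148]), (212, [0.496, -0.032, 0.145]), (216, [0.499, -0.031, 0.14]), (222, [0.499, -0.024, 0.094]), (230, [0.507, -0.023, 0.094]), (318, [0.599, -0.018, 0.095]), (326, [0.608, -0.018, 0.095]), (334, [0.616, -0.018, 0.096]), (342, [0.62, -0.022, 0.123]), (358, [0.641, -0.016, 0.095]), (370, [0.654, -0.015, 0.095]), (380, [0.664, -0.015, 0.095]), (388, [0.673, -0.014, 0.094]), (394, [0.679, -0.014, 0.094]), (400, [0.663, -0.026, 0.165]), (406, [0.666, -0.028, 0.174])]
[(195, [0.483, -0.086, 0.159]), (203, [0.49, -0.086, 0.159]), (208, [0.495, -0.085, 0.158]), (212, [0.497, -0.085, 0.145]), (216, [0.501, -0.085, 0.146]), (222, [0.502, -0.084, 0.111]), (230, [0.508, -0.083, 0.095]), (318, [0.605, -0.078, 0.096]), (326, [0.61, -0.078, 0.122]), (334, [0.617, -0.078, 0.13]), (342, [0.625, -0.078, 0.131]), (358, [0.644, -0.077, 0.118]), (370, [0.662, -0.075, 0.095]), (380, [0.673, -0.074, 0.094]), (388, [0.682, -0.074, 0.095]), (394, [0.666, -0.076, 0.165]), (400, [0.668, -0.076, 0.175]), (406, [0.673, -0.076, 0.175])]
divider [[0.553, -0.097, 0.094], [0.553, -0.101, 0.097], [0.554, -0.103, 0.137], [0.554, -0.106, 0.136], [0.554, -0.112, 0.096]]
bar (array([ 449.5, -111.3]), array([ 25.7, 130. ]), 2.9) [ 0.44494774 -0.10639139  0.14396933]
```

```bash
python3 - <<'E'
from h import *
go([.49,.318,.28],88)
E
```

```text
row [ 0.9691 -0.098   0.1874] [ 0.0014  0.0048 -0.4718]
```

```bash
python3 -m handwheel '[[[0.969,-0.098,0.187],[0,0,-0.472]],[[0.969,-0.098,0.187],[0,0,-0.472]],[[0.969,-0.098,0.187],[0,0,-0.472]],[[0.969,-0.098,0.187],[0,0,-0.472]],[[0.969,-0.098,0.187],[0,0,-0.472]],[[0.969,-0.098,0.187],[0,0,-0.472]],[[0.969,-0.098,0.187],[0,0,-0.472]],[[0.969,-0.098,0.187],[0,0,-0.472]],[[0.969,-0.098,0.187],[0,0,-0.472]],[[0.969,-0.098,0.187],[0,0,-0.472]]]' 0.6 && python3 -m handwheel '[[[0,0,0],[0,0,0]]]'
python3 - <<'E'
from h import *
go([.49,.318,.28],88)
p=camera_params("wrist"); im,d=get_image("wrist"); cv2.imwrite("pics/w3.png",im[:,:,::-1]); X=cloud(d,p)
b,r=im[...,2].astype(int),im[...,0].astype(int); z=X[...,2]
m=((z>.07)&(z<.115)&(r-b>60)&(abs(X[...,1]-.32)<.08)).astype(np.uint8); k,l,st,_=cv2.connectedComponentsWithStats(m)
for i in range(1,k):
    if st[i,4]>100: P=X[l==i]; print(st[i],np.round(P.mean(0),4),rect(P),np.percentile(P[:,2],[5,95]))
P=X[(z>.055)&(z<.07)&(abs(X[...,1]-.32)<.1)]; print("brick",np.median(P[:,2]))
E
```

```text
time_s: 7.3
position: [0.4832, 0.323, 0.2746]
tool_rot: [[-1.0, 0.027, -0.001], [0.027, 1.0, -0.0], [0.0, -0.0, -1.0]]
ft_force: [0.9, 0.1, 1.1]
grip_width: 0.0512
gripper_force: 0.0
time_s: 7.4
position: [0.4821, 0.3251, 0.2733]
tool_rot: [[-1.0, 0.024, -0.003], [0.024, 1.0, -0.0], [0.003, -0.0, -1.0]]
ft_force: [-0.6, -0.7, 0.1]
grip_width: 0.0513
gripper_force: 0.0
row [-0.0161 -0.0137 -0.0134] [-0.0002 -0.001   0.0033]
[ 247  172   45   91 2298] [0.5004 0.3224 0.0929] (array([507.1, 322. ]), array([41.3, 86.8]), 89.0) [0.0853865  0.10001631]
[247 259  42  29 837] [0.5624 0.3201 0.0958] (array([562. , 318.7]), array([40.7, 24.6]), 86.41) [0.08408537 0.10023112]
brick 0.0633328870916838
```

View pics/w3.png

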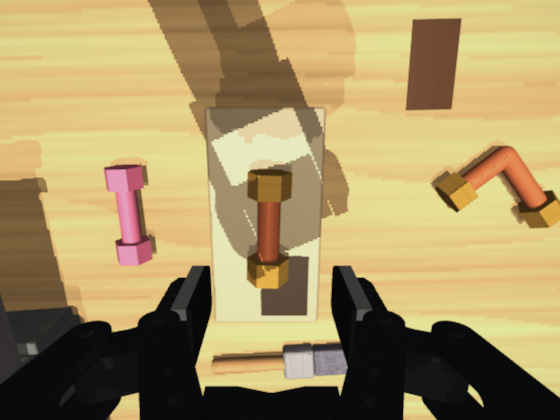

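The union lies along x on the brick, with its nuts at (269,185) and (268,272). The pink look-alike is at (128,215) and the bench elbow at (500,185).

```bash
python3 - <<'E'
from h import *
go([.5185,.3205,.067],87.4)
E
```

```text
row [-0.0718 -0.0022  0.414 ] [-0.0004 -0.0006  0.005 ]
```

```bash
python3 -m handwheel '[[[-0.072,-0.002,0.06],[0,0,0.005]],[[-0.072,-0.002,0.12],[0,0,0.005]],[[-0.072,-0.002,0.2],[0,0,0.005]],[[-0.072,-0.002,0.28],[0,0,0.005]],[[-0.072,-0.002,0.34],[0,0,0.005]],[[-0.072,-0.002,0.38],[0,0,0.005]],[[-0.072,-0.002,0.4],[0,0,0.005]],[[-0.072,-0.002,0.414],[0,0,0.005]],[[-0.072,-0.002,0.414],[0,0,0.005]],[[-0.072,-0.002,0.414],[0,0,0.005]]]' && python3 -m handwheel '[[[0,0,0],[0,0,0]],[[0,0,0],[0,0,0]],[[0,0,0],[0,0,0]],[[0,0,0],[0,0,0]],[[0,0,0],[0,0,0]],[[0,0,0],[0,0,0]]]' 0 50
```

```text
time_s: 8.45
position: [0.5208, 0.319, 0.0693]
tool_rot: [[-0.999, 0.049, 0.002], [0.049, 0.999, 0.001], [-0.002, 0.001, -1.0]]
ft_force: [-0.6, 0.6, -0.3]
grip_width: 0.0509
gripper_force: 0.0
time_s: 9.05
position: [0.5206, 0.3194, 0.0693]
tool_rot: [[-0.999, 0.049, 0.002], [0.049, 0.999, 0.001], [-0.002, 0.001, -1.0]]
ft_force: [-0.9, 0.9, 5.8]
grip_width: 0.0203
gripper_force: 48.9
```

```bash
python3 -m handwheel '[[[0,0,-0.03],[0,0,0]],[[0,0,-0.08],[0,0,0]],[[0,0,-0.15],[0,0,0]],[[0,0,-0.22],[0,0,0]],[[0,0,-0.3],[0,0,0]],[[0,0,-0.38],[0,0,0]],[[0,0,-0.42],[0,0,0]],[[0,0,-0.42],[0,0,0]]]'; python3 - <<'E'
from h import *
go([.552,-.0275,.27],3.3)
E
```

```text
time_s: 9.85
position: [0.5208, 0.3192, 0.2809]
tool_rot: [[-0.999, 0.049, 0.005], [0.049, 0.999, 0.002], [-0.005, 0.002, -1.0]]
ft_force: [0.5, -0.1, -3.3]
grip_width: 0.0203
gripper_force: 49.2
row [-0.0962 -0.6896  0.0211] [0.0016 0.0008 0.4661]
```

```bash
python3 -m handwheel '[[[-0.006,-0.045,0],[0.0016,0,0.046]],[[-0.015,-0.11,0.02],[0.0016,0,0.092]],[[-0.026,-0.18,0.02],[0.0016,0,0.138]],[[-0.036,-0.26,0.02],[0.0016,0,0.184]],[[-0.048,-0.34,0.02],[0.0016,0,0.23]],[[-0.058,-0.42,0.02],[0.0016,0,0.276]],[[-0.07,-0.5,0.02],[0.0016,0,0.322]],[[-0.08,-0.58,0.02],[0.0016,0,0.368]],[[-0.09,-0.65,0.021],[0.0016,0,0.414]],[[-0.096,-0.69,0.021],[0.0016,0,0.466]]]' && python3 -m handwheel '[[[0,0,0],[0,0,0]],[[0,0,0],[0,0,0]]]'; python3 - <<'E'
from h import *
go([.552,-.0275,.25],3.3)
go([.552,-.0275,.12],3.3)
im,d=get_image("wrist"); cv2.imwrite("pics/w4.png",im[:,:,::-1])
E
```

```text
time_s: 10.85
position: [0.5506, -0.0304, 0.2654]
tool_rot: [[-0.063, 0.998, -0.007], [0.998, 0.063, -0.003], [-0.002, -0.007, -1.0]]
ft_force: [-0.2, 0.8, -2.7]
grip_width: 0.0205
gripper_force: 49.3
time_s: 11.05
position: [0.5508, -0.0278, 0.2662]
tool_rot: [[-0.073, 0.997, -0.006], [0.997, 0.073, -0.002], [-0.002, -0.006, -1.0]]
ft_force: [-0.0, -0.5, -2.4]
grip_width: 0.02
gripper_force: 49.3
row [0.0005 0.0027 0.0323] [-0.002   0.0006  0.0048]
row [0.0009 0.0043 0.2923] [-0.002   0.0006  0.0048]
```

View pics/w4.png

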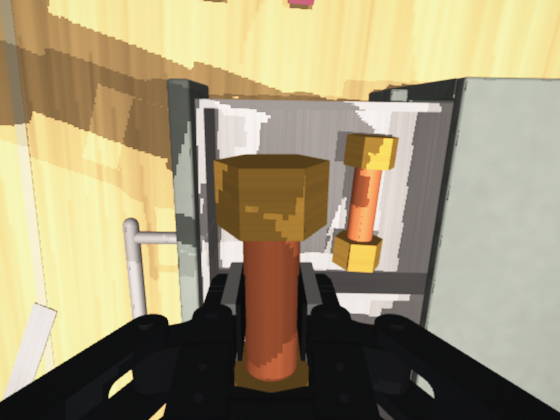

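The union is held squarely at (270,270). It is over free floor between the front wall at column 205 and the stored union at (365,200). I'll lower it now.

```bash
python3 -m handwheel '[[[0.001,0.004,0.05],[-0.002,0,0.005]],[[0.001,0.004,0.1],[-0.002,0,0.005]],[[0.001,0.004,0.15],[-0.002,0,0.005]],[[0.001,0.004,0.2],[-0.002,0,0.005]],[[0.001,0.004,0.24],[-0.002,0,0.005]],[[0.001,0.004,0.27],[-0.002,0,0.005]],[[0.001,0.004,0.292],[-0.002,0,0.005]],[[0.001,0.004,0.292],[-0.002,0,0.005]]]' && python3 -m handwheel '[[[0,0,0.008],[0,0,0]],[[0,0,0.016],[0,0,0]],[[0,0,0.024],[0,0,0]],[[0,0,0.03],[0,0,0]],[[0,0,0.034],[0,0,0]],[[0,0,0.034],[0,0,0]]]'
```

```text
time_s: 11.9
position: [0.552, -0.0268, 0.1204]
tool_rot: [[-0.058, 0.998, 0.0], [0.998, 0.058, -0.002], [-0.002, 0.0, -1.0]]
ft_force: [-0.1, 0.0, -2.6]
grip_width: 0.0202
gripper_force: 49.4
time_s: 12.5
position: [0.5528, -0.0278, 0.1046]
tool_rot: [[-0.055, 0.998, 0.003], [0.998, 0.055, -0.003], [-0.003, 0.003, -1.0]]
ft_force: [0.8, -0.0, -2.0]
grip_width: 0.0202
gripper_force: 49.4
```

```bash
python3 -m handwheel '[[[0,0,0.002],[0,0,0]],[[0,0,0.004],[0,0,0]],[[0,0,0.006],[0,0,0]],[[0,0,0.006],[0,0,0]]]';python3 -m handwheel '[[[0,0,0.001],[0,0,0]],[[0,0,0.002],[0,0,0]],[[0,0,0.003],[0,0,0]],[[0,0,0.003],[0,0,0]]]'
```

```text
time_s: 12.9
position: [0.5528, -0.0278, 0.1017]
tool_rot: [[-0.055, 0.998, 0.003], [0.998, 0.055, -0.003], [-0.003, 0.003, -1.0]]
ft_force: [-0.9, 0.1, -2.8]
grip_width: 0.0198
gripper_force: 49.4
time_s: 13.3
position: [0.5534, -0.0278, 0.1013]
tool_rot: [[-0.055, 0.998, 0.005], [0.998, 0.055, -0.003], [-0.003, 0.005, -1.0]]
ft_force: [-0.3, 0.1, 6.2]
grip_width: 0.02
gripper_force: 50.3
```

Floor contact is felt, so I'll release, wait a moment and then rise.

```bash
python3 -m handwheel '[[[0,0,0],[0,0,0]],[[0,0,0],[0,0,0]],[[0,0,0],[0,0,0]],[[0,0,0],[0,0,0]],[[0,0,0],[0,0,0]],[[0,0,0],[0,0,0]]]' 0.42 && python3 -m handwheel '[[[0,0,-0.02],[0,0,0]],[[0,0,-0.06],[0,0,0]],[[0,0,-0.12],[0,0,0]],[[0,0,-0.2],[0,0,0]],[[0,0,-0.28],[0,0,0]],[[0,-0.06,-0.36],[0,0,0]],[[0,-0.06,-0.4],[0,0,0]],[[0,-0.06,-0.4],[0,0,0]],[[0,-0.06,-0.4],[0,0,0]]]'
python3 - <<'E'
from h import *
p=camera_params("wrist"); im,d=get_image("wrist"); cv2.imwrite("pics/w5.png",im[:,:,::-1]); X=cloud(d,p); z=X[...,2]
b,r=im[...,2].astype(int),im[...,0].astype(int)
m=((z>.1)&(z<.16)&(r-b>60)&(X[...,0]>.48)).astype(np.uint8); k,l,st,_=cv2.connectedComponentsWithStats(m)
for i in range(1,k):
    if st[i,4]>60: P=X[l==i]; print(st[i],np.round(P.mean(0),4),rect(P),np.percentile(P[:,2],[5,95]))
# bar
P=X[(z>.13)&(z<.155)&(X[...,0]<.462)&(X[...,0]>.42)&(X[...,1]>-.18)&(X[...,1]<-.03)]; print("bar",rect(P),P.mean(0))
go([.445,-.1065,.25],3.3); go([.4455,-.1065,.122],3.3)
E
```

```text
time_s: 13.9
position: [0.5529, -0.0278, 0.1002]
tool_rot: [[-0.055, 0.998, 0.003], [0.998, 0.055, -0.003], [-0.003, 0.003, -1.0]]
ft_force: [-1.1, 0.8, 1.3]
grip_width: 0.0359
gripper_force: 0.0
time_s: 14.8
position: [0.5221, -0.0289, 0.3002]
tool_rot: [[-0.055, 0.998, 0.003], [0.998, 0.055, -0.003], [-0.003, 0.003, -1.0]]
ft_force: [-0.4, -0.1, -0.1]
grip_width: 0.0361
gripper_force: 0.0
[ 283  129   46   97 2811] [ 0.5494 -0.0092  0.1248] (array([550.9, -16.9]), array([40.5, 86.5]), 3.07) [0.11742496 0.13197522]
[ 356  131   59  124 3954] [ 0.6217 -0.024   0.1252] (array([625.4, -26.9]), array([ 42. , 110.3]), 0.32) [0.11602774 0.13202705]
[ 282  222   43   30 1037] [ 0.5525 -0.0712  0.1276] (array([553.8, -71.4]), array([40.6, 24.2]), 2.34) [0.11618432 0.13226819]
[405 298  29  21 419] [ 0.6745 -0.1404  0.1228] (array([ 674.6, -140.2]), array([11.1, 24.6]), 86.69) [0.1150703  0.13076592]
[362 302  45  25 667] [ 0.6452 -0.1496  0.1208] (array([ 641.3, -156.7]), array([27.5, 43.7]), 88.59) [0.11448295 0.12465701]
[308 351  22  33 434] [ 0.581  -0.2157  0.1258] (array([ 582.8, -228.1]), array([20.9, 53.5]), 8.07) [0.11500081 0.13206232]
bar (array([449.7, -92.3]), array([27.4, 92.9]), 2.76) [ 0.44420378 -0.08251406  0.14394383]
row [-0.1463 -0.1626  0.0988] [ 0.0004  0.0008 -0.0006]
row [-0.1457 -0.1619  0.3548] [ 0.0004  0.0008 -0.0006]
```

View pics/w5.png

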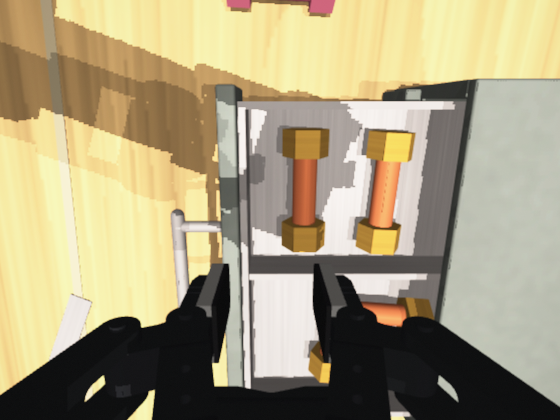

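The union lies flat at (304,190), beside the stored one at (384,190); the elbow is in the other compartment. Next I'll grip the handle again and push the drawer home.

```bash
python3 -m handwheel '[[[-0.05,-0.055,0.02],[0,0,0]],[[-0.1,-0.11,0.06],[0,0,0]],[[-0.146,-0.162,0.1],[0,0,0]],[[-0.146,-0.162,0.1],[0,0,0]],[[-0.146,-0.162,0.18],[0,0,0]],[[-0.146,-0.162,0.26],[0,0,0]],[[-0.146,-0.162,0.31],[0,0,0]],[[-0.146,-0.162,0.34],[0,0,0]],[[-0.146,-0.162,0.355],[0,0,0]],[[-0.146,-0.162,0.355],[0,0,0]]]' && python3 -m handwheel '[[[0,0,0],[0,0,0]],[[0,0,0],[0,0,0]],[[0,0,0],[0,0,0]],[[0,0,0],[0,0,0]],[[0,0,0],[0,0,0]]]' 0 60
```

```text
time_s: 15.85
position: [0.446, -0.1064, 0.1218]
tool_rot: [[-0.056, 0.998, 0.001], [0.998, 0.056, -0.002], [-0.002, 0.001, -1.0]]
ft_force: [0.0, 0.6, -0.2]
grip_width: 0.0358
gripper_force: 0.0
time_s: 16.35
position: [0.4465, -0.1069, 0.1235]
tool_rot: [[-0.056, 0.998, 0.005], [0.998, 0.056, -0.004], [-0.004, 0.005, -1.0]]
ft_force: [0.1, 1.6, 6.0]
grip_width: 0.01
gripper_force: 58.9
```

```bash
python3 -m handwheel '[[[0,0.01,0],[0,0,0]],[[0,0.03,0],[0,0,0]],[[0,0.05,0],[0,0,0]],[[0,0.07,0],[0,0,0]],[[0,0.09,0],[0,0,0]],[[0,0.11,0],[0,0,0]],[[0,0.13,0],[0,0,0]],[[0,0.15,0],[0,0,0]],[[0,0.165,0],[0,0,0]],[[0,0.175,0],[0,0,0]]]' && python3 -m handwheel '[[[0,0.015,0],[0,0,0]],[[0,0.035,0],[0,0,0]],[[0,0.055,0],[0,0,0]],[[0,0.075,0],[0,0,0]],[[0,0.095,0],[0,0,0]],[[0,0.115,0],[0,0,0]],[[0,0.13,0],[0,0,0]],[[0,0.14,0],[0,0,0]],[[0,0.145,0],[0,0,0]],[[0,0.145,0],[0,0,0]]]'
```

```text
time_s: 17.35
position: [0.5341, -0.102, 0.1235]
tool_rot: [[-0.056, 0.998, 0.004], [0.998, 0.056, -0.003], [-0.004, 0.004, -1.0]]
ft_force: [-2.2, 0.2, 5.8]
grip_width: 0.0098
gripper_force: 59.1
time_s: 18.35
position: [0.6067, -0.098, 0.1235]
tool_rot: [[-0.056, 0.998, 0.005], [0.998, 0.056, -0.003], [-0.004, 0.005, -1.0]]
ft_force: [1.9, -0.0, 5.1]
grip_width: 0.0098
gripper_force: 59.1
```

```bash
python3 -m handwheel '[[[0,0.006,0],[0,0,0]],[[0,0.012,0],[0,0,0]],[[0,0.016,0],[0,0,0]],[[0,0.02,0],[0,0,0]],[[0,0.02,0],[0,0,0]]]';python3 -m handwheel '[[[0,0.003,0],[0,0,0]],[[0,0.006,0],[0,0,0]],[[0,0.006,0],[0,0,0]]]'
```

```text
time_s: 18.85
position: [0.6144, -0.0976, 0.1235]
tool_rot: [[-0.055, 0.998, -0.001], [0.998, 0.055, -0.003], [-0.003, -0.001, -1.0]]
ft_force: [-8.8, -0.3, 9.2]
grip_width: 0.0095
gripper_force: 59.6
time_s: 19.15
position: [0.6144, -0.0976, 0.1235]
tool_rot: [[-0.055, 0.998, -0.008], [0.998, 0.055, -0.003], [-0.003, -0.008, -1.0]]
ft_force: [-24.9, -2.0, 16.4]
grip_width: 0.0099
gripper_force: 60.6
```

It is hard against home at x = 0.6144 m, 0.170 m from the stop. I'll relax the push, release the handle and back off upward.

```bash
python3 -m handwheel '[[[0,-0.008,0],[0,0,0]],[[0,-0.008,0],[0,0,0]]]' && python3 -m handwheel '[[[0,0,0],[0,0,0]],[[0,0,0],[0,0,0]],[[0,0,0],[0,0,0]],[[0,0,0],[0,0,0]],[[0,0,-0.05],[0,0,0]],[[0,0,-0.12],[0,0,0]],[[0,0,-0.2],[0,0,0]],[[0,-0.08,-0.28],[0,0,0]],[[0,-0.16,-0.34],[0,0,0]],[[0,-0.2,-0.34],[0,0,0]]]' 0.42 && python3 -m handwheel '[[[0,0,0],[0,0,0]],[[0,0,0],[0,0,0]],[[0,0,0],[0,0,0]]]'
python3 - <<'E'
from h import *
p=camera_params("wrist"); im,d=get_image("wrist"); cv2.imwrite("pics/w6.png",im[:,:,::-1]); X=cloud(d,p); z=X[...,2]
m=(z>.15)&(z<.164)&(X[...,0]<.68)&(X[...,0]>.6)&(abs(X[...,1]+.09)<.02); P=X[m]; print("face top x",np.percentile(P[:,0],[2,98]),len(P))
m=(z>.13)&(z<.155)&(X[...,0]<.63)&(abs(X[...,1]+.09)<.02); print("bar x",X[m].mean(0))
get_image
im,d=get_image("scene"); cv2.imwrite("pics/scene6.png",im[:,:,::-1])
E
```

```text
time_s: 19.35
position: [0.6144, -0.0976, 0.1236]
tool_rot: [[-0.055, 0.998, 0.003], [0.998, 0.055, -0.003], [-0.003, 0.003, -1.0]]
ft_force: [-1.0, 0.1, 5.7]
grip_width: 0.0099
gripper_force: 59.5
time_s: 20.35
position: [0.5134, -0.1027, 0.2968]
tool_rot: [[-0.056, 0.998, 0.009], [0.998, 0.056, -0.006], [-0.006, 0.009, -1.0]]
ft_force: [0.7, 0.2, 0.6]
grip_width: 0.036
gripper_force: 0.0
time_s: 20.65
position: [0.515, -0.1025, 0.2921]
tool_rot: [[-0.056, 0.998, 0.002], [0.998, 0.056, -0.002], [-0.002, 0.002, -1.0]]
ft_force: [0.3, -0.4, 0.2]
grip_width: 0.0359
gripper_force: 0.0
face top x [0.65072687 0.66630581] 1200
bar x [ 0.61015945 -0.08975954  0.14387198]
```

View pics/w6.png

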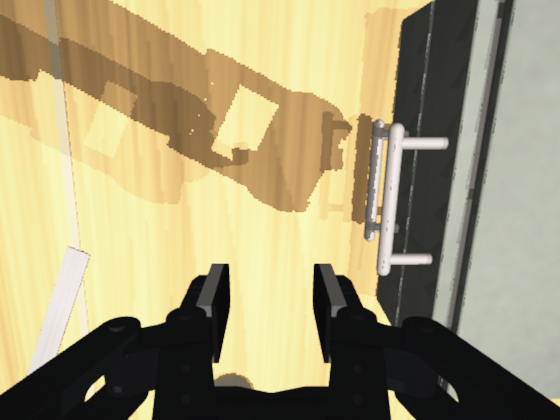

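View pics/scene6.png

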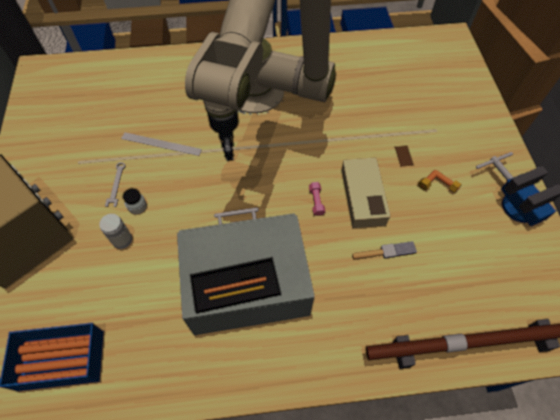

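The drawer is shut: the face meets the cabinet at column 480, and the lower drawer's handle shows at (375,180). The loose things are unmoved and the brick is empty at (365,190).

```bash
python3 -c "
from rig import *
print(close_job())"
```

```text
the job is handed in; nothing more can be done
None
```

The union lies flat beside the stored one in its compartment, the drawer is pushed fully home, nothing else on the bench was moved, and the job is handed in at about 21 s; no verdict was returned.

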